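# Hold the spring gate open and push the module carrier home into the tester

## Robot

A 6-joint arm with a two-finger parallel gripper is mounted at the origin on the work surface. World frame = base frame: x ahead of the robot, y to its left, z up, the work surface at z = 0. Lengths are in m, angles in rad, forces in N, time in s.
With the tool pointing down it reaches from about 0.325 to 0.9 m from the base axis. Payload 6.1 kg.
Tool frame: the origin (TCP) lies midway between the tips of the shut fingers; the grasp point (between the pads) lies 19 mm behind it; z points along the fingers, y is the line along which they close (so a half turn about z gives the same grasp; the last joint's range is limited). The gripper opens to 85 mm and grips with 20 to 120 N. Pads are 22 mm wide; open, the fingers measure 114 mm over their backs; the gripper's body (76 mm by 85 mm) begins 54 mm behind the grasp point. The pads swing forward as they close: fully open they stand 13 mm farther back than shut.
Start: joints at [-1.445, 0.22, 1.526, -0, 1.395, -0.126], TCP at [0.156, -0.605, 0.231] pointing down, gripper open.
Joint ranges: [-2.98, 2.98], [-0.91, 2.08], [0.09, 2.57], [-1.24, 4.39], [0.2, 2.65], [-2.68, 2.68]. Speed limits (rad/s): [2.57, 2.57, 3.01, 3.14, 3.14, 3.14].

## Interface

Orientations are given as [roll, pitch, yaw] about the fixed x, y, z axes, in that order (R = Rz(yaw) Ry(pitch) Rx(roll)).
In Python, from plant import movep, move_l, set_joints, gripper_to, hold, inverse_kinematics, observe, get_image, get_calibration, Unreachable, job_done gives the robot as it stands. Calls block until the motion is done:
- movep(position, orientation): joint-space move of the TCP to a pose.
- move_l(position, feed=0.15, rotation=None, max_force=None): straight line of the TCP; rotation=None keeps the orientation; feed is the mean speed in m/s. With max_force (N) it stops when the force on the tool has changed by that much, and returns True; else False.
- set_joints(angles): joint-space move.
- gripper_to(opening, f_grip=None): finger opening in m; f_grip is the grip in N (None keeps the last); returns when the fingers have stopped.
- hold(seconds).
- inverse_kinematics(position, orientation): joint angles nearest the present ones, or None.
- observe(): the state.
- get_image(name): name is "scene" or "top" or "wrist"; returns (picture, depth): 420x560x3 uint8, red, green, blue; 420x560 float32, m along the optical axis (not along the pixel's ray), 0 where there is no reading.
- get_calibration(name): a dict with "intrinsics" (3x3 intrinsics, pixels), "dist_coeffs" ([k1, k2, p1, p2, k3] as OpenCV has them; the pictures are not rectified), "world_from_camera" (4x4, takes a point from camera to world coordinates). Camera axes: x right, y down, z forward; pixel columns grow to the right and rows downward; lengths in m; the calibration is good to about 2 mm. A picture is of the moment at which its call begins: read the wrist's pose just before it. get_calibration takes no time and is no camera call; for the wrist camera it gives the pose at the moment of the call.
A pose or a line that the arm cannot do raises Unreachable and nothing moves.
- job_done(): hands the job in; it is judged then, once.
The state is a dict: "time_s": time; "q": joint angles; "joint_velocities": joint speeds; "joint_torque": joint torques, N m; "eef_pos": TCP position; "tcp_rot": TCP orientation; "ft_force": force on the tool from outside, world axes, zero at the start; "torque": the same for the moment, N m; "opening": finger opening in m; "grasp_force": force on a finger pad.
Only numpy, scipy, OpenCV 4.12 (cv2) and the standard library are available. Lean on these libraries where they do the work, as an engineer would, in place of code of your own. Each camera call takes 0.05 s, during which the arm holds its last target. There are 200 camera calls.

## Task

Push the blue carrier of sensor modules along its chute, past the yellow spring gate, until its nose is fully home against the tester. The carrier must not shove the gate aside: before it reaches the gate, press the gate's red bar in against the chute with one fingertip and keep the gate wide open that way while another finger pushes the carrier on by its upright rear plate, letting go only once the carrier is home, so that the gate springs fully shut again. Never lift the carrier, and leave the other things on the bench where they lie.

Things in the scene. Friction and masses are not known exactly. Their poses are not given: they have to be found in the camera images.
- dock: Fixed test dock: grey base plate 120 x 560 x 8 mm, a straight open-topped chute along its +y, a cream-and-blue tester console (110 x 120 mm, 123 tall) at the +y end. Origin: on the table under the chute's centre line, abreast of the gate hinge; x across the chute, +y the push direction, z up. All 'dock' coordinates below are in this frame, mm. Its place and yaw vary.
- chute_mouth (a point): Start of the chute, at dock (0, -240, 8), on its floor 8 mm above the table. Inside width 53 mm; two aluminium walls 6 mm thick, tops 26 mm above the table, from dock y = -240 to the console at +175.
- dock_stop (a point): Centre of the console's stop face, at dock (0, 175, 35): the carrier's nose touches it when home.
- gate (a joint): Gate angle (rad) about its upright hinge: 0 shut, 0.62 end stop. A rigid rocker: red bar on one side of the hinge, yellow arm with crosswise plate on the other. Pressing the red bar towards the chute (dock -x) opens it; at 0.50 the bar is parallel to the chute. Above 0.36 (wide open) the plate clears the carrier. A spring shuts it: 1 N at the bar's tip, 5 N near the hinge.
- gate_hinge (a point): Hinge axis at dock (42, 0), 48 mm above the table, outside the chute's +x wall. Pin radius 10 mm, top 66 mm above the table.
- bar_tip (a point): Free end of the red bar, mid-height. Bar 200 mm long from the hinge axis, 8 mm thick, upright faces from 34 to 62 mm above the table. Gate shut: it slants away from the chute at 0.50 rad, tip at about dock (138, -176). Pressed parallel: its outer face lies at dock x = +46, its tip at y = -200.
- gate_plate (a point): Middle of the yellow, black-banded gate plate: 46 mm wide, 6 mm thick, 30 to 62 mm above the table. Shut, it bars the +x half of the chute, its face towards the carrier at dock y = +77, its free edge on the centre line. It swings out to +x over the wall and reaches no farther than dock y = +94. The block may not pass it unless the gate is wide open.
- carrier: Loose blue carrier, 50 mm wide, 200 long, about 0.35 kg, lying in the chute; origin at the centre of its underside, +y towards its nose, z up. Base slab 12 mm thick (top 20 mm above the table; it passes under the gate). Module block with three white modules on the front 70 mm, top 60 mm above the table. Upright push plate at the rear end.
- carrier_nose (a point): Middle of the carrier's front face, 26 mm above its underside. It starts 17 to 87 mm short of the shut gate plate. When home it is at dock y = +175, with the block's rear end at +105: the gate then shuts between block and push plate.
- push_plate (a point): Middle of the rear face of the push plate (46 mm wide, 10 thick, top 68 mm above the table); this point is 48 mm above the table. Push here towards dock +y; a few newtons move the carrier. At home this face is at dock y = -25.
- spare_module: Bystander: loose white module, 45 x 62 x 22 mm; origin under its centre.
- screwdriver: Bystander: yellow-handled screwdriver lying on the bench.
- tape_ring: Bystander: orange tape ring, 70 mm across, 20 mm tall.
- handgrip: Bystander: grey trainer hand grip with white ends, 112 mm long, 36 mm tall.
- jar: Bystander: white jar with blue lid, 50 mm across, 60 mm tall.
- weight: Bystander: brass knobbed weight, 44 mm across, 46 mm tall.
Not all that is in view belongs to the job. Of the things like the carrier, leave any that is black; of the rest the larger one is meant.

How it is judged:
By the outcome, as a careful person would: the job done as asked, in the order asked, and still so for the second after the job is handed in, with the robot touching nothing.
It also fails if it takes over 48 s, if anything falls off the work surface, if the arm or the gripper's body presses on something with over 40 N, if the wrist force passes 120 N, or if a joint passes its speed limit or range.

## Working session

There is one attempt and no reset: what is moved stays moved. The work goes in short steps, each a Python script; the robot and the scene stay as the last script left them, time stands still between calls to the robot, and variables do not carry over. Pictures are saved under pics/ and viewed, at most 10 in all, crops included, and the job is handed in when it is done.

```bash
mkdir -p pics; ls; cat > h.py <<'E'
import numpy as np, cv2
from plant import *
def snap(n, f):
    c=get_calibration(n); im,d=get_image(n)
    cv2.imwrite(f'pics/{f}.png', im[:,:,::-1]); np.savez(f'pics/{f}.npz', im=im,d=d,K=c['intrinsics'],D=c['dist_coeffs'],T=c['world_from_camera'])
def cloud(f):
    z=np.load(f'pics/{f}.npz'); d=z['d']; h,w=d.shape
    uv=np.stack(np.meshgrid(np.arange(w),np.arange(h)),-1).reshape(-1,1,2).astype(float)
    n=cv2.undistortPoints(uv,z['K'],z['D']).reshape(h,w,2)
    P=np.dstack([n*d[...,None],d])
    return z['im'],np.where(d[...,None]>0,P@z['T'][:3,:3].T+z['T'][:3,3],np.nan)
E
python3 - <<'E'
from h import *
snap('top','top0'); snap('scene','sc0')
o=observe(); print(o['time_s'],o['eef_pos'],o['tcp_rot'],o['opening'])
E
```

```text
pics
0.1 [ 0.15562975 -0.60473868  0.2302874 ] [-3.13980904e+00 -2.12497363e-04  2.51760295e-01] 0.08557178465994197
```

View pics/top0.png

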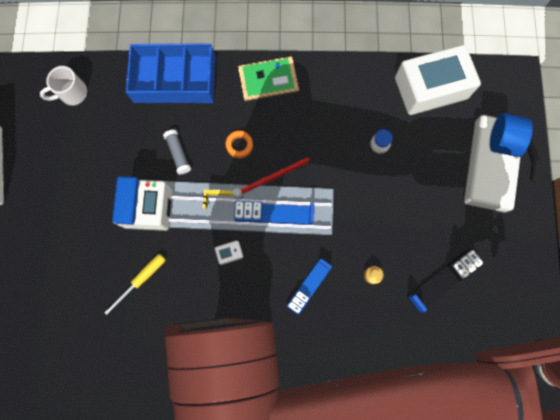

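View pics/sc0.png

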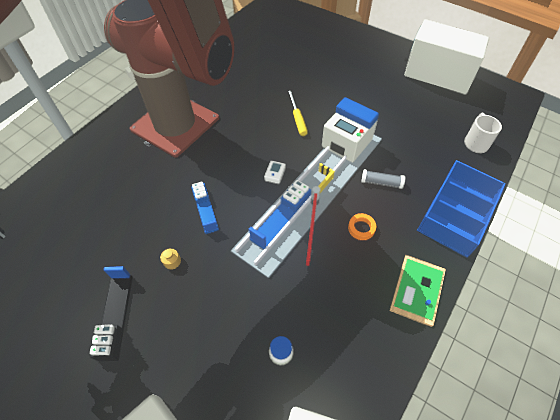

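The top view shows the chute running from its mouth at about (333,212) to the console at (170,205). The carrier's nose is near (235,210) and its push plate near (312,214). The red bar goes from the hinge at (237,192) to its tip at (308,160), on the far (+x) side. A smaller blue carrier and a black one lie outside the chute. Next I'll fit the dock frame.

```bash
python3 - <<'E'
from h import *
for f in ['top0','sc0']:
    im,P=cloud(f); hsv=cv2.cvtColor(im,cv2.COLOR_RGB2HSV); H,S,V=[hsv[...,i].astype(int) for i in range(3)]
    Z=P[...,2]; X=P[...,0];Y=P[...,1]
    print(f,'table z',np.nanmedian(Z[(V<40)&(np.abs(X-.5)<.3)&(np.abs(Y)<.4)]))
    roi=(X>.35)&(X<.75)&(abs(Y)<.6)
    red=roi&((H<6)|(H>174))&(S>150)&(V>70)&(Z>.03)&(Z<.08)
    r=P[red]; 
    top=r[r[:,2]>.056]
    print('red',len(r),np.nanpercentile(r,[1,99],axis=0).round(4).tolist())
    l=cv2.fitLine(top[:,:2].astype(np.float32),cv2.DIST_HUBER,0,.01,.01).ravel(); print('line',l, 'ends',top[top[:,1].argmin()],top[top[:,1].argmax()])
    blue=roi&(H>100)&(H<125)&(S>150)&(V>60)
    n,lab,st,c=cv2.connectedComponentsWithStats(blue.astype(np.uint8))
    for i in range(1,n):
        if st[i,4]>40:
            q=P[lab==i]; print('blue',st[i,4],np.percentile(q,[2,98],axis=0).round(3).tolist())
    # grey base plate
    g=roi&(S<90)&(V>80)&(Z>.002)&(Z<.014)
    n,lab,st,c=cv2.connectedComponentsWithStats(g.astype(np.uint8)); 
    q=P[(Z>.018)&(Z<.032)&roi&(S<90)&(V>80)]
    print('walls',len(q),np.percentile(q,[2,98],axis=0).round(3).tolist())
    q=P[g][:,:2].astype(np.float32)
    print('plate',cv2.minAreaRect(q*1000))
    im2=P[roi&(Z>.09)&(Z<.14)&(Y>.1)]
    if len(im2): print('console',cv2.minAreaRect(im2[:,:2].astype(np.float32)*1000),np.median(im2[:,2]))
im=cv2.imread('pics/top0.png')[130:260,100:350]; cv2.imwrite('pics/c.png',cv2.resize(im,None,fx=3.2,fy=3.2,interpolation=cv2.INTER_CUBIC))
E
```

```text
top0 table z -0.00028552447985208396
red 379 [[0.5302, -0.1859, 0.036], [0.614, -0.0222, 0.0669]]
line [ 0.4500479  -0.8930044   0.56895065 -0.09547197] ends [ 0.61306854 -0.1860491   0.06072707] [ 0.53118147 -0.02094206  0.06079715]
blue 231 [[0.653, -0.413, -0.003], [0.715, -0.361, 0.063]]
blue 1020 [[0.439, 0.23, 0.001], [0.574, 0.292, 0.128]]
blue 961 [[0.456, -0.196, 0.015], [0.501, -0.025, 0.069]]
blue 57 [[0.352, -0.237, -0.004], [0.366, -0.209, 0.046]]
walls 1726 [[0.361, -0.375, 0.018], [0.684, 0.188, 0.031]]
plate ((506.24151611328125, -140.9169921875), (908.3252563476562, 339.2106628417969), 84.50179290771484)
console ((491.8517150878906, 227.7647705078125), (118.65682983398438, 112.88383483886719), 87.98333740234375) 0.10358736547619096
sc0 table z 0.0012874195634233754
red 179 [[0.5329, -0.1901, 0.0417], [0.6164, -0.023, 0.0656]]
line [ 0.44410992 -0.8959723   0.57924145 -0.117544  ] ends [ 0.61145924 -0.18992664  0.06090875] [ 0.53005443 -0.02114976  0.06056934]
blue 587 [[0.44, 0.227, 0.103], [0.549, 0.273, 0.126]]
blue 868 [[0.457, -0.204, 0.017], [0.506, -0.03, 0.069]]
blue 105 [[0.35, -0.242, 0.003], [0.365, -0.221, 0.046]]
blue 374 [[0.655, -0.403, 0.057], [0.694, -0.363, 0.062]]
walls 1402 [[0.363, -0.401, 0.018], [0.695, 0.201, 0.032]]
plate ((529.6795654296875, -61.31988525390625), (377.60211181640625, 891.51025390625), 4.298462867736816)
console ((493.53173828125, 219.86416625976562), (113.62649536132812, 113.441650390625), 87.49879455566406) 0.10235730744918892
```

View pics/c.png

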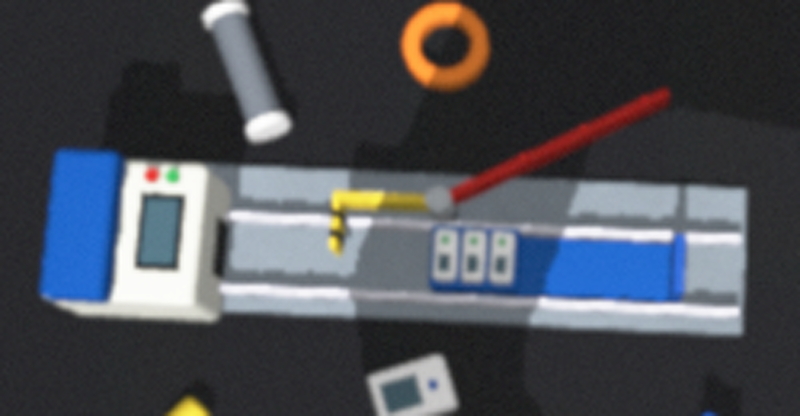

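The crop shows the bar, hinge pin (438,198), gate plate (337,230), and the push plate at the rear (680,265), about 60 px short of the mouth. I'll fit the dock frame properly and locate the carrier in it.

```bash
cat > fit.py <<'E'
from h import *
from scipy.optimize import least_squares
def dockpts(P,p):
    c,s=np.cos(p[2]),np.sin(p[2]); d=P[...,:2]-p[:2]
    return np.dstack([d@[c,s],d@[-s,c],P[...,2]]) if P.ndim==3 else np.c_[d@[c,s],d@[-s,c],P[...,2]]
def toworld(x,y,p):
    c,s=np.cos(p[2]),np.sin(p[2]); return [p[0]+c*x-s*y,p[1]+s*x+c*y]
E
python3 - <<'E'
from fit import *
for f in ['top0','sc0']:
    im,P=cloud(f); hsv=cv2.cvtColor(im,cv2.COLOR_RGB2HSV).astype(int); H,S,V=hsv[...,0],hsv[...,1],hsv[...,2]
    red=P[((H<6)|(H>174))&(S>150)&(V>70)&(P[...,2]>.055)&(P[...,2]<.07)&(P[...,0]>.45)&(P[...,0]<.7)]
    p=np.array([.482,-.005,-.04])
    for it in range(6):
        D=dockpts(P,p); m=(V>90)&(S<70)&(abs(D[...,2]-.026)<.005)&(D[...,1]>-.235)&(D[...,1]<.16)
        w=[P[m&(abs(D[...,0]-s*.0295)<.009-.0008*it)] for s in(1,-1)]
        n=[len(a) for a in w]
        def res(q):
            r=[ (dockpts(a,q)[:,0]-s*.0295)/np.sqrt(len(a)) for a,s in zip(w,(1,-1))]
            d=dockpts(red,q); al=.5; t=np.array([np.sin(al),-np.cos(al)]); e=d[:,:2]-[.042,0]
            r.append((e[:,0]*-t[1]+e[:,1]*t[0])/np.sqrt(len(red)))
            r.append([np.percentile(e@t,99)-.2]); return np.concatenate(r)
        p=least_squares(res,p,loss='soft_l1',f_scale=.002).x
    print(f,p.round(4),n,len(red))
    D=dockpts(P,p); r=dockpts(red,p); 
    print(' bar tip',r[r[:,1].argmin()].round(4))
    b=D[(H>100)&(H<125)&(S>130)&(V>50)&(abs(D[...,0])<.03)&(D[...,1]<.1)&(D[...,1]>-.25)]
    up=b[b[:,2]>.05]; print(' blue y',np.percentile(b[:,1],[1,50,99]).round(3),'plate', np.percentile(up[up[:,1]<-.12],[2,98],axis=0).round(3).tolist())
    mod=D[(S<80)&(V>120)&(abs(D[...,0])<.025)&(abs(D[...,2]-.06)<.008)&(D[...,1]<.07)]; print(' modules',np.percentile(mod,[2,98],axis=0).round(3).tolist())
    y=D[(H>20)&(H<35)&(S>150)&(D[...,2]>.05)&(D[...,2]<.07)&(abs(D[...,1]-.06)<.06)&(abs(D[...,0])<.08)]; print(' yellow',np.percentile(y,[2,98],axis=0).round(3).tolist())
    co=D[(D[...,2]>.06)&(abs(D[...,0])<.08)&(D[...,1]>.14)&(D[...,1]<.35)]; print(' console',np.percentile(co,[1,99],axis=0).round(3).tolist())
    for yaw in(np.pi/2+p[2],-np.pi/2+p[2]): print(yaw,inverse_kinematics([*toworld(.02,-.2,p),.1],[np.pi,0,yaw]))
E
```

```text
top0 [ 0.4837 -0.0041 -0.0392] [329, 373] 266
 bar tip [ 0.1335 -0.1768  0.0619]
 blue y [-0.194 -0.126 -0.01 ] plate [[-0.022, -0.195, 0.057], [0.02, -0.187, 0.072]]
 modules [[-0.019, -0.062, 0.054], [0.02, -0.002, 0.065]]
 yellow [[0.002, 0.015, 0.051], [0.044, 0.079, 0.066]]
 console [[-0.056, 0.173, 0.063], [0.053, 0.283, 0.128]]
1.5316119464375308 [-0.53867231  0.14552598  1.87322062  0.          1.12284606 -0.49948793]
-1.6099807071522623 [-5.38672308e-01  1.45525976e-01  1.87322062e+00 -4.44089210e-16
  1.12284606e+00  2.64210473e+00]
sc0 [ 0.4836 -0.0085 -0.036 ] [265, 274] 170
 bar tip [ 0.1344 -0.1767  0.0609]
 blue y [-0.196 -0.121 -0.003] plate [[-0.02, -0.196, 0.051], [0.022, -0.186, 0.071]]
 modules [[-0.019, -0.062, 0.053], [0.019, -0.002, 0.063]]
 yellow [[0.004, 0.016, 0.051], [0.046, 0.079, 0.065]]
 console [[-0.052, 0.172, 0.062], [0.057, 0.283, 0.126]]
1.534775796988374 [-0.54516942  0.15040302  1.86771532  0.          1.12347431 -0.50914889]
-1.6068168566014192 [-5.45169416e-01  1.50403021e-01  1.86771532e+00 -4.44089210e-16
  1.12347431e+00  2.63244377e+00]
```

```bash
cat >> fit.py <<'E'
p=np.array([.4837,-.0063,-.0375]); ROT=[np.pi,0,np.pi/2+p[2]]
def L(x,y,z,feed=.1,**k):
    r=move_l([*toworld(x,y,p),z],feed=feed,**k); o=observe()
    d=dockpts(np.array([o['eef_pos']]),p)[0]; c,s=np.cos(p[2]),np.sin(p[2]); F=o['ft_force']
    print(r,'t%.1f'%o['time_s'],d.round(4),'F',np.round([c*F[0]+s*F[1],-s*F[0]+c*F[1],F[2]],1),'op %.4f'%o['opening']); return r
E
python3 - <<'E'
from fit import *
movep([*toworld(.027,-.228,p),.12],ROT)
gripper_to(.042)
L(.027,-.228,.034,.12)
L(.027,-.175,.034,.06)
L(.027,-.157,.034,.04)
snap('scene','s1'); snap('wrist','w1')
im=cv2.imread('pics/s1.png')[130:310,180:420]; im=cv2.resize(im,(533,400)); w=cv2.resize(cv2.imread('pics/w1.png'),(267,200))
c=np.zeros((400,800,3),np.uint8); c[:,:533]=im; c[:200,533:]=w; cv2.imwrite('pics/c1.png',c)
E
```

```text
False t3.4 [ 0.0276 -0.2283  0.0347] F [0.8 0.3 0.6] op 0.0420
False t4.4 [ 0.0267 -0.1745  0.0336] F [-0.   0.9 -0.4] op 0.0422
False t5.0 [ 0.027  -0.1565  0.034 ] F [-0.2 -0.   0. ] op 0.0419
```

View pics/c1.png

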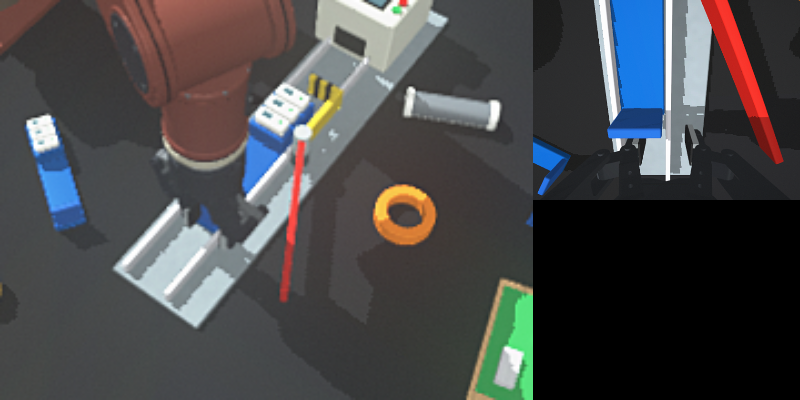

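The scene crop shows the block just short of the gate, which is still shut. The wrist inset shows one finger behind the push plate (635,125), with the red bar out to the right. Next I'll measure the carrier, then straddle and press the bar.

```bash
cat >> fit.py <<'E'
def meas(f):
    im,P=cloud(f); hsv=cv2.cvtColor(im,cv2.COLOR_RGB2HSV).astype(int); H,S,V=hsv[...,0],hsv[...,1],hsv[...,2]; D=dockpts(P,p)
    q=lambda a:np.percentile(a,[2,98],axis=0).round(3).tolist() if len(a)>8 else len(a)
    m=(abs(D[...,0])<.025)&(D[...,1]>-.1)&(D[...,1]<.175)
    print(' modules',q(D[(S<80)&(V>120)&m&(abs(D[...,2]-.06)<.008)]))
    print(' yellow',q(D[(H>20)&(H<35)&(S>150)&(D[...,2]>.05)&(D[...,2]<.07)&(abs(D[...,1]-.06)<.06)&(abs(D[...,0]-.04)<.08)]))
    r=D[((H<6)|(H>174))&(S>150)&(V>70)&(D[...,2]>.05)&(D[...,2]<.07)&(abs(D[...,1]+.1)<.12)&(D[...,0]>.02)&(D[...,0]<.16)]
    if len(r)>20:
        l=cv2.fitLine(r[:,:2].astype(np.float32),cv2.DIST_HUBER,0,.01,.01).ravel(); print(' bar slant',np.arctan(-l[0]/l[1]).round(3),'gate',(.5-np.arctan(-l[0]/l[1])).round(3), l[2:])
E
python3 - <<'E'
from fit import *
meas('s1')
L(.027,-.164,.034,.06)
L(.027,-.164,.1,.15)
L(.129,-.160,.1,.15)
L(.129,-.160,.034,.1)
L(.100,-.158,.034,.06)
snap('scene','s2'); snap('wrist','w2'); meas('s2')
im=cv2.imread('pics/s2.png')[130:310,180:420]; im=cv2.resize(im,(533,400)); w=cv2.resize(cv2.imread('pics/w2.png'),(267,200))
c=np.zeros((400,800,3),np.uint8); c[:,:533]=im; c[:200,533:]=w; cv2.imwrite('pics/c2.png',c)
E
```

```text
modules [[-0.021, -0.013, 0.053], [0.02, 0.173, 0.066]]
 yellow [[0.004, 0.016, 0.05], [0.045, 0.077, 0.064]]
 bar slant 0.501 gate -0.001 [ 0.0976091  -0.10436559]
False t5.3 [ 0.0271 -0.1646  0.0341] F [0.2 0.1 0.9] op 0.0423
False t5.9 [ 0.0267 -0.1639  0.0996] F [-0.1  0.  -0.7] op 0.0423
False t6.8 [ 0.1279 -0.1597  0.0989] F [-1.6 -0.5 -0.4] op 0.0418
False t7.6 [ 0.1294 -0.1602  0.0345] F [0.5 0.2 0.9] op 0.0421
False t8.2 [ 0.1001 -0.158   0.0343] F [ 0.7  0.4 -0.2] op 0.0420
 modules 0
 yellow [[0.043, 0.036, 0.05], [0.051, 0.071, 0.066]]
 bar slant 0.46 gate 0.04 [ 0.11865129 -0.17681079]
```

View pics/c2.png

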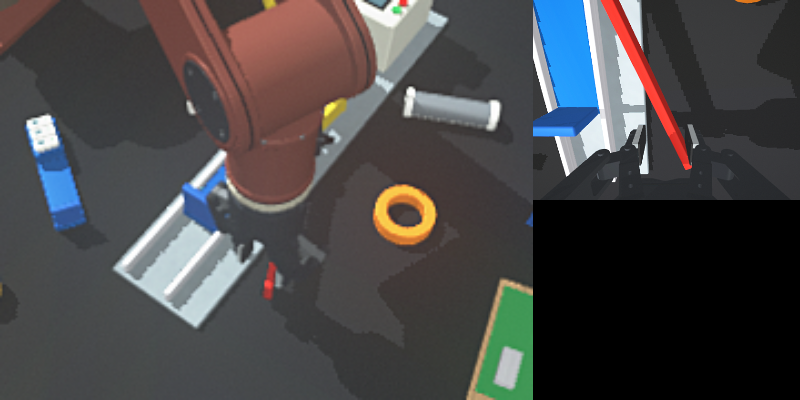

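The bar now lies between the two fingers (wrist inset, near 690,165), with the outer finger on its outside. The carrier's plate is clear to the left. Next I'll press the bar in.

```bash
python3 - <<'E'
from fit import *
L(.085,-.164,.034,.06)
L(.025,-.164,.034,.06)
snap('scene','s3'); snap('wrist','w3');snap('top','t3'); meas('s3'); meas('w3'); meas('t3')
im=cv2.imread('pics/s3.png')[130:310,180:420]; im=cv2.resize(im,(400,300)); w=cv2.resize(cv2.imread('pics/w3.png'),(400,300))
cv2.imwrite('pics/c3.png',np.hstack([im,w]))
E
```

```text
False t8.7 [ 0.0845 -0.1642  0.0339] F [ 1.1  0.6 -0.8] op 0.0420
False t9.9 [ 0.0253 -0.164   0.034 ] F [ 0.9 -0.4 -0.7] op 0.0419
 modules [[-0.021, -0.012, 0.053], [0.019, 0.173, 0.067]]
 yellow [[0.047, 0.01, 0.051], [0.082, 0.082, 0.065]]
 bar slant -0.002 gate 0.502 [ 0.04335194 -0.09369759]
 modules 0
 yellow 0
 bar slant -0.002 gate 0.502 [ 0.04153483 -0.10817438]
 modules [[-0.02, -0.002, 0.054], [0.019, 0.052, 0.065]]
 yellow [[0.046, 0.016, 0.05], [0.083, 0.087, 0.065]]
 bar slant -0.014 gate 0.514 [ 0.03992036 -0.08795223]
```

View pics/c3.png

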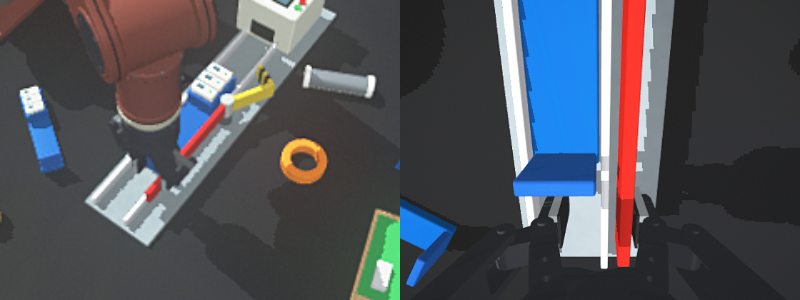

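The gate stands at 0.50, wide open, with the bar held parallel by the right finger. The left finger (555,215) is just behind the push plate. Now I'll push on to the stop.

```bash
python3 - <<'E'
from fit import *
L(.025,-.110,.034,.05)
L(.025,-.050,.034,.05)
snap('top','t4'); meas('t4')
print(L(.025,-.028,.034,.015,max_force=14))
snap('scene','s5'); snap('top','t5'); meas('s5'); meas('t5')
im=cv2.imread('pics/s5.png')[100:280,200:440]; im=cv2.resize(im,(400,300)); w=cv2.resize(cv2.imread('pics/t5.png')[130:280,100:300],(400,300))
cv2.imwrite('pics/c5.png',np.hstack([im,w]))
E
```

```text
False t11.3 [ 0.0251 -0.1097  0.0341] F [2.3 0.  1.4] op 0.0422
False t12.6 [ 0.0257 -0.0496  0.0342] F [ 4.1 -3.2 -0.7] op 0.0420
 modules [[-0.019, 0.129, 0.053], [0.019, 0.159, 0.064]]
 yellow [[0.047, 0.012, 0.052], [0.06, 0.037, 0.065]]
 bar slant 0.002 gate 0.498 [ 0.03969385 -0.14531359]
True t13.6 [ 0.0265 -0.0376  0.0344] F [ 2.3 -2.1  0.3] op 0.0419
True
 modules [[-0.02, 0.037, 0.053], [0.019, 0.173, 0.066]]
 yellow [[0.046, 0.025, 0.051], [0.081, 0.083, 0.065]]
 bar slant 0.018 gate 0.482 [ 0.04553606 -0.13319775]
 modules [[-0.019, 0.146, 0.054], [0.02, 0.17, 0.065]]
 yellow 0
 bar slant 0.014 gate 0.486 [ 0.0420091 -0.1351668]
```

View pics/c5.png

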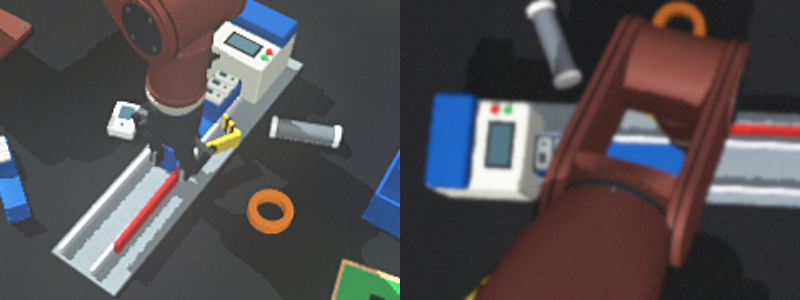

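The block is up against the console and the gate is still wide open. I'll push once more to confirm it is against the stop, then back off and let the gate close gently.

```bash
python3 - <<'E'
from fit import *
L(.025,-.028,.034,.012,max_force=22)
hold(.2)
L(.025,-.041,.034,.03)
L(.050,-.043,.034,.05)
L(.050,-.043,.11,.12)
L(.03,-.25,.2,.25)
hold(.5)
snap('scene','s6'); snap('top','t6'); meas('s6'); meas('t6')
im=cv2.imread('pics/s6.png')[100:280,200:440]; im=cv2.resize(im,(400,300)); w=cv2.resize(cv2.imread('pics/t6.png')[130:280,100:300],(400,300))
cv2.imwrite('pics/c6.png',np.hstack([im,w]))
E
```

```text
True t14.2 [ 0.0268 -0.0377  0.0347] F [ 0.8 -2.   0.6] op 0.0417
False t14.7 [ 0.0257 -0.0407  0.0342] F [5.8 2.  0. ] op 0.0418
False t15.4 [ 0.0501 -0.0433  0.0339] F [ 1.9 -1.4 -0.8] op 0.0420
False t16.2 [ 0.0493 -0.0429  0.1093] F [0.2 0.2 0. ] op 0.0422
False t17.2 [ 0.0295 -0.2487  0.1988] F [-0.5  0.1 -0.2] op 0.0420
 modules [[-0.022, 0.105, 0.053], [0.02, 0.173, 0.066]]
 yellow [[0.004, 0.014, 0.052], [0.045, 0.077, 0.065]]
 bar slant 0.5 gate 0.0 [ 0.09859123 -0.10636906]
 modules [[-0.019, 0.11, 0.054], [0.019, 0.17, 0.065]]
 yellow [[0.003, 0.015, 0.051], [0.043, 0.08, 0.067]]
 bar slant 0.509 gate -0.009 [ 0.07963636 -0.06958733]
```

View pics/c6.png

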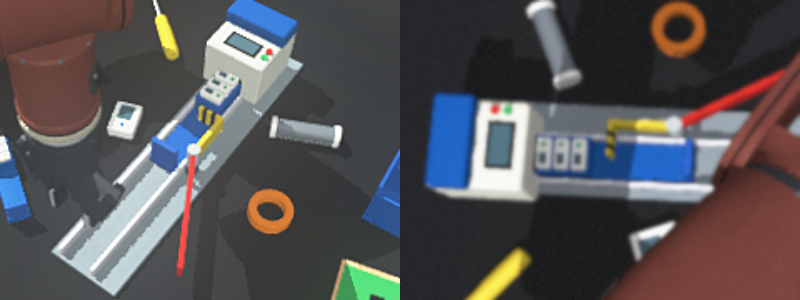

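The carrier sits against the console, the gate is shut again (angle about 0) between the block and the push plate, and the bystanders haven't moved.

```bash
python3 -c "
from plant import *
print(job_done())"
```

```text
the job is handed in; nothing more can be done
None
```

The job is handed in: I held the gate wide open (about 0.5 rad) by its red bar while pushing the carrier home against the tester, and once released the gate sprang fully shut; it took about 18 s, with the bystanders in view undisturbed.

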